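File the coin cases and set the row marker

TASK

File all the coin cases that are out on the desk: pull the rack's end stop back by its black knob, stand every case upright in the cork channel between the wooden end wall and the stop, one behind another with broad faces towards the wall, and push the stop up until the row is snug. Then hook the yellow tag over the rack's rail at its white end and slide it along, still hanging on the rail, until it is level with the red pointer of the stop, and leave it hanging there. Leave the ducat, the loupe and the coin gauge where they are.

Things in the scene. Friction and masses are not known exactly. Their poses are not given: they have to be found in the camera images.
- rack: walnut filing rack, fixed (place and yaw vary). Origin: under its base, on the row's centre line; the row runs along y. Cork floor 10 mm above the desk; wall's inner face at y +110 mm (wall 72 wide, 12 thick, top 68 above the desk). Lips at x +-30 mm bound the 60 mm channel and rise 6 mm over the cork. Base board x -50 to +100, y -150 to +125, 8 mm thick. Rail: see rail_white
- rail_white (a point): point on top of the rail amid its white end, at x 80, y -115, z 84 mm of the rack. The round steel rail, 8 mm thick, runs along the rack's y at x 80 from y -141 to +116 mm between two end posts 10 mm thick, top 84 mm above the desk; white from y -140 to -85 mm
- stop (a joint): sliding end stop: the gap in m between the end wall and the stop's face, 0 to 0.165; it slides along the channel towards the rack's -y as it grows, with about 2.5 N of friction, and stays where it is left. It starts nearly shut, at less than 0.05
- stop_face (a point): foot of the stop's face that presses on the cases, on the row's centre line at cork height; axes as the rack's. The aluminium plate is 52 mm wide, 50 high, 10 thick (towards -y); behind it a foot, 50 wide, 8 high, runs to 54 mm from the face
- stop_knob (a point): grip point on the stop's black square knob, 18 x 18 mm, 38 mm behind the face (towards the rack's -y), 46 mm above the desk; the knob rises from 18 to 60 mm above the desk
- stop_mark (a point): tip of the stop's red pointer (4 mm thick), which sticks out towards the rail (rack's +x) from the middle of the face plate, 5 mm behind the face; 55 mm above the desk, tip at x = +62 mm of the rack
- case_a_center (a point): centre (half-way up) of a burgundy coin case with a gold coin on one broad face: 52 mm wide along its x, 28 mm thick along its y, 50 mm high along z, 110 g, with a weighted foot (centre of mass 13 mm above its underside). Cases stand upright on the desk at the start. Three or all four of the four cases are out in a given start
- case_b_center (a point): centre (half-way up) of a burgundy coin case with a gold coin on one broad face: 52 mm wide along its x, 28 mm thick along its y, 50 mm high along z, 110 g, with a weighted foot (centre of mass 13 mm above its underside). Cases stand upright on the desk at the start. Three or all four of the four cases are out in a given start
- case_c_center (a point): centre (half-way up) of a dark blue coin case with a gold coin on one broad face: 52 mm wide along its x, 34 mm thick along its y, 50 mm high along z, 110 g, with a weighted foot (centre of mass 13 mm above its underside). Cases stand upright on the desk at the start. Three or all four of the four cases are out in a given start
- case_d_center (a point): centre (half-way up) of a dark blue coin case with a gold coin on one broad face: 52 mm wide along its x, 34 mm thick along its y, 50 mm high along z, 110 g, with a weighted foot (centre of mass 13 mm above its underside). Cases stand upright on the desk at the start. Three or all four of the four cases are out in a given start
- tag_grip (a point): centre of the tag's black grip block, 16 x 16 x 40 mm high, 78 mm above its feet (block from 58 to 98). Yellow tag, 70 g: upside-down U, 24 mm along x, 30 along y; two legs 5 mm thick, 50 long; slot between them 14 mm wide (x), open below and at both y ends; bridge 8 mm thick. Stands on its legs on the desk at the start; hangs with the rail in its slot, its y along the rack's y
- tag_saddle (a point): top of the slot, under the middle of the tag's bridge, 50 mm above the tag's feet and 28 mm below tag_grip; it rests on the rail's top when the tag hangs
- ducat: gold ducat in a clear round capsule, 42 mm across, 8 mm high, lying in a small walnut tray (130 x 170 mm, 22 mm high, fixed); origin under its centre. Not to be moved
- loupe: black loupe, round head 44 mm across, 24 mm high, with a flat 50 mm handle towards its -x; origin under the head. Not to be moved
- gauge: chrome coin gauge, 120 mm long along its x, about 10 mm high, lying flat; origin under the middle of its bar. Not to be moved
There are look-alikes about, which are no part of the job. What is shaped like the part that bears case_b_center but green is not meant. Leave any orange look-alike of the part that bears case_c_center alone.

How it is judged:
By the outcome, as a careful person would: the job done as asked, in the order asked, and still so for the second after the job is handed in, with the robot touching nothing.
Of case_a, case_b, case_c, case_d only 3 to 4 are there at a start; the rules pass over those that are not, and their reading is None.
At some moment in a run one of case_a, case_b, case_c, case_d may be knocked a few centimetres aside while the robot is not near it.
It also fails if it takes over 210 s, if anything falls off the work surface, if the arm or the gripper's body presses on something with over 40 N, if the wrist force passes 120 N, or if a joint passes its speed limit or range.

ROBOT

A 6-joint arm with a two-finger parallel gripper is mounted at the origin on the work surface. World frame = base frame: x ahead of the robot, y to its left, z up, the work surface at z = 0. Lengths are in m, angles in rad, forces in N, time in s.
With the tool pointing down it reaches from about 0.3 to 0.875 m from the base axis. Payload 6.4 kg.
Tool frame: the origin (TCP) lies between the finger pads; the fingertips stand 19 mm ahead of it and the grasp point (between the pads) is the TCP; z points along the fingers, y is the line along which they close (so a half turn about z gives the same grasp; the last joint's range is limited). The gripper opens to 85 mm and grips with 20 to 120 N. Pads are 22 mm wide; open, the fingers measure 114 mm over their backs; the gripper's body (76 mm by 85 mm) begins 54 mm behind the grasp point. The pads swing forward as they close: fully open they stand 13 mm farther back than shut.
Start: joints at [-1.365, 0.181, 1.607, -0, 1.354, -0.206], TCP at [0.23, -0.527, 0.25] pointing down, gripper open.
Joint ranges: [-2.99, 2.99], [-0.89, 2.07], [0.3, 2.58], [-1.14, 4.28], [0, 2.63], [-3.12, 3.12]. Speed limits (rad/s): [2.57, 2.57, 3.01, 3.14, 3.14, 3.14].

INTERFACE

Orientations are given as a unit quaternion [x, y, z, w].
In Python, from cell import env gives the robot as it stands.
- The arm moves only by the tool move_arm, never from a script. Its argument "motion" is text: rows parted by semicolons, each of 7 numbers parted by spaces: the shift along the tool's x, y, z in cm, then the turn, a rotation vector about the tool's x, y, z in degrees, then the finger opening in cm, from 0 to 8.54. In form: tx ty tz wx wy wz fingers; .... A call has 1 to 20 rows; each row shifts and turns the commanded pose from where the row before left it, along the tool's axes as they then stand; what a row does not reach is not made up. A row lasts 1/8 s, in which the tool goes at most 62.5 mm and 10.7 degrees, less where a joint would pass 70% of its speed; a pose out of reach is approached as far as the arm can. A call with a gripper value outside its range is refused whole. The fingers move at their own pace and stop on an object; "newtons" is the grip in N (left out, the last holds). Time passes only in rows, so rows that do not move let the fingers close. It gives the time, the measured TCP pose, the force, the opening and the grip force at its end, in the units of the state.
- env.observe(): the state, without advancing time (a new reading comes with each control period).
- env.get_image(name): name is "side" or "top"; returns (picture, depth): 420x560x3 uint8, blue, green, red; 420x560 float32, m along the optical axis (not along the pixel's ray), 0 where there is no reading.
- env.camera_params(name): a dict with "fx", "fy", "cx", "cy" (pixels), "R" (3x3) and "t" (3): a world point X has camera coordinates R X + t. Camera axes: x right, y down, z forward; pixel columns grow to the right and rows downward; lengths in m; the calibration is good to about 2 mm. A picture is of the moment at which its call begins. camera_params takes no time and is no camera call.
- env.hand_in(): hands the job in; it is judged then, once.
The state is a dict: "t": time; "q": joint angles; "qd": joint speeds; "tau": joint torques, N m; "ee_pos": TCP position; "orientation": TCP orientation; "force": force on the tool from outside, world axes, zero at the start; "wrist_torque": the same for the moment, N m; "opening": finger opening in m; "grip_force": force on a finger pad.
Only numpy, scipy, OpenCV 4.12 (cv2) and the standard library are available. Lean on these libraries where they do the work, as an engineer would, in place of code of your own. Each camera call takes 0.05 s, during which the arm holds its last target. There are 200 camera calls.

## Working session

There is one attempt and no reset: what is moved stays moved. The work goes in short steps, Python scripts to look and compute and a tool call to move; the robot and the scene stay as the last step left them, time stands still between calls to the robot, and variables do not carry over. Pictures are saved under pics/ and viewed, at most 14 in all, crops included, and the job is handed in when it is done.

Besides the shell and the picture viewer there is one more tool, called after "Request:" as name(argument=value, ...), one argument or row to a line, values as JSON. move_arm: Moves the arm, as the interface text tells. Its arguments: {"type":"object","properties":{"motion":{"type":"string"},"newtons":{"type":"number"}},"required":["motion"]}

```bash
mkdir -p pics; ls
cat > h.py <<'E'
import numpy as np, cv2
from cell import env
from scipy.spatial.transform import Rotation as Rn
def snap(name,fn=None):
    im,d=env.get_image(name); 
    if fn: cv2.imwrite('pics/'+fn,im)
    return im,d
def cloud(name,d):
    p=env.camera_params(name);R=np.array(p['R']);t=np.array(p['t'])
    v,u=np.indices(d.shape)
    c=np.stack([(u-p['cx'])/p['fx']*d,(v-p['cy'])/p['fy']*d,d],-1)
    w=(c-t)@R
    w[d<=0]=np.nan
    return w
E
python3 - <<'E'
from h import *
for n in('side','top'):
    im,d=snap(n,n+'1.png'); np.save(n+'1.npy',d)
    p=env.camera_params(n); print(n,-np.array(p['R']).T@p['t'],p['fx'])
s=env.observe();print(s)
E
```

```text
pics
side [ 0.46099966 -0.58897988  0.66726738] 403.8341529173961
top [ 0.48789851 -0.02887564  1.17292088] 492.7111450538227
{'t': 0.1, 'q': array([-1.36526311e+00,  1.81457284e-01,  1.60789255e+00, -6.92740399e-06,
        1.35385524e+00, -2.06269245e-01]), 'qd': array([ 0.00031456, -0.00123742, -0.00229287,  0.00024004,  0.00123344,
        0.00059239]), 'tau': array([ 1.46140078e-04, -4.45878875e+01, -3.52235198e+01, -3.78024433e-04,
        4.17680712e-03,  4.40714643e-05]), 'ee_pos': array([ 0.23008173, -0.52644178,  0.24948704]), 'orientation': array([ 9.78876655e-01,  2.04450103e-01, -3.08521557e-06, -8.06209618e-04]), 'force': array([-0.23676758,  0.19696465,  0.05379002]), 'wrist_torque': array([0.00830683, 0.01800182, 0.00346299]), 'grip_force': 0.0, 'opening': 0.08555272499463781}
```

View pics/side1.png

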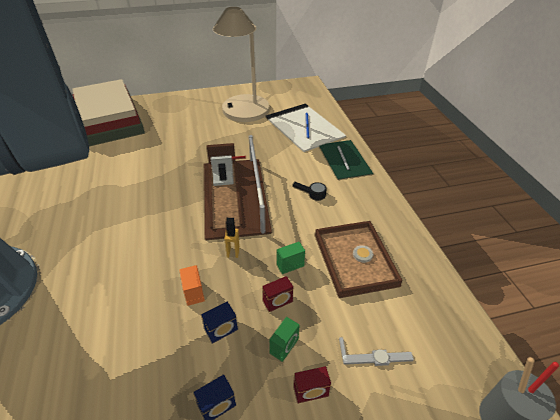

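View pics/top1.png

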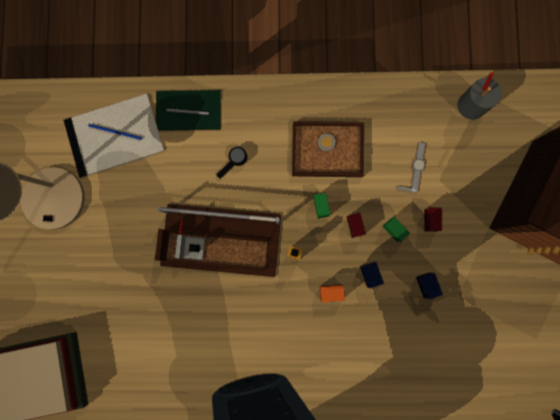

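```bash
cat >> h.py <<'E'
def blobs(n='top',zlo=.04,zhi=.06,amin=40,im=None,d=None,fn=None,xy=None):
    """components whose points lie in a height band; world rect by minAreaRect"""
    if im is None: im,d=snap(n,fn)
    w=cloud(n,d)
    m=((w[...,2]>zlo)&(w[...,2]<zhi)).astype(np.uint8)
    if xy: m&=((w[...,0]>xy[0])&(w[...,0]<xy[1])&(w[...,1]>xy[2])&(w[...,1]<xy[3])).astype(np.uint8)
    k,l,st,c=cv2.connectedComponentsWithStats(m,connectivity=4)
    for i in range(1,k):
        if st[i,4]<amin: continue
        P=w[l==i]; r=cv2.minAreaRect((P[:,:2]*1000).astype(np.float32))
        print(n,c[i].round(0),'n',st[i,4],'z',np.median(P[:,2]).round(4),'rect',np.round(r[0],1),np.round(r[1],1),round(r[2],1),'mean',(P[:,:2].mean(0)*1000).round(1),'bgr',im[l==i].mean(0).round())
E
python3 - <<'E'
from h import *
for n in('top','side'):
    im=cv2.imread(f'pics/{n}1.png');d=np.load(n+'1.npy')
    blobs(n,im=im,d=d,zlo=.044,zhi=.056,xy=(.25,.8,-.5,.4))
    print('high');blobs(n,im=im,d=d,zlo=.06,zhi=.12,amin=15,xy=(.25,.8,-.5,.4))
    print('low');blobs(n,im=im,d=d,zlo=.005,zhi=.03,amin=30,xy=(.25,.8,-.5,.4))
im=cv2.imread('pics/top1.png');cv2.imwrite('pics/c1.png',cv2.resize(im[190:310,145:455],None,fx=2.58,fy=2.58,interpolation=cv2.INTER_CUBIC))
E
```

```text
top [322. 204.] n 277 z 0.0506 rect [617.6 -81.9] [51.8 28.3] 10.5 mean [617.2 -81.9] bgr [34. 86. 28.]
top [435. 218.] n 295 z 0.0498 rect [ 582.7 -338.5] [27.7 52.5] 87.4 mean [ 583.  -338.2] bgr [10.  9. 46.]
top [500. 220.] n 48 z 0.0508 rect [ 580.5 -484.8] [10.8 46.7] 74.3 mean [ 577.3 -483.6] bgr [ 4.  7. 15.]
top [357. 224.] n 284 z 0.05 rect [ 571.3 -160.7] [52.2 28.2] 12.5 mean [ 571.2 -160.8] bgr [13. 12. 58.]
top [397. 228.] n 290 z 0.0501 rect [ 560.5 -253.2] [52.1 28.4] 41.8 mean [ 560.3 -252.6] bgr [27. 68. 24.]
top [373. 275.] n 357 z 0.0502 rect [ 456.9 -194.2] [52.3 34.4] 18.7 mean [ 456.9 -194.2] bgr [24. 12. 10.]
top [431. 286.] n 368 z 0.0501 rect [ 432.  -324.7] [52.3 34.6] 18.6 mean [ 431.5 -324. ] bgr [22. 10.  8.]
top [332. 293.] n 355 z 0.0502 rect [ 415.9 -102.8] [34.2 52.2] 3.9 mean [ 415.9 -103. ] bgr [ 23.  70. 158.]
high
top [510. 219.] n 335 z 0.0908 rect [ 579.4 -487.3] [25.  64.9] 89.7 mean [ 576.9 -487.2] bgr [ 5.  9. 19.]
top [219. 214.] n 454 z 0.0836 rect [595.  151.7] [275.5   9. ] 84.2 mean [594.7 149.9] bgr [ 85.  95. 102.]
top [159. 244.] n 1
[... 4144 characters left out ...]
mean [ 554.  -267.8] bgr [47. 78. 43.]
side [381. 357.] n 259 z 0.0083 rect [ 719.5 -316.7] [24.2 46.1] 77.7 mean [ 715.1 -316.4] bgr [158. 173. 175.]
side [404. 355.] n 86 z 0.0059 rect [ 751.1 -322.6] [14.2 32.1] 79.3 mean [ 754.  -322.7] bgr [159. 165. 166.]
side [347. 359.] n 61 z 0.006 rect [ 659.4 -304.2] [16.5 19.1] 82.9 mean [ 658.3 -305.1] bgr [161. 167. 168.]
side [361. 357.] n 84 z 0.0059 rect [ 681.8 -309.4] [14.3 30.2] 79.8 mean [ 681.4 -308.4] bgr [155. 161. 162.]
side [310. 394.] n 223 z 0.0181 rect [ 575.4 -350.1] [23.5 57.8] 61.6 mean [ 576.5 -351.1] bgr [50. 63. 92.]
side [220. 410.] n 203 z 0.0187 rect [ 435.5 -340.6] [52.3  3.6] 16.6 mean [ 436.  -340.9] bgr [58. 66. 72.]
```

View pics/c1.png

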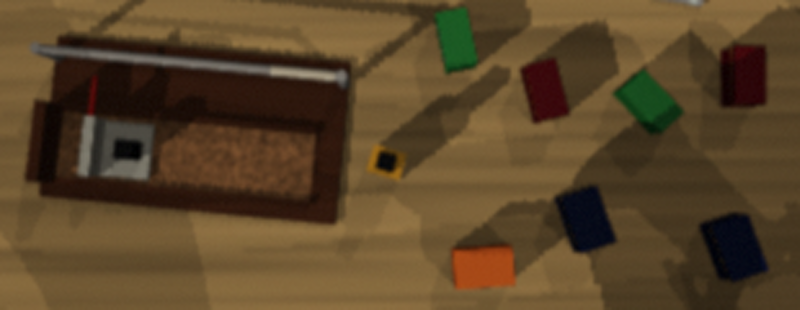

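```bash
cat >> h.py <<'E'
YAW=-5.8; RO=np.array([516.7,172.2])   # rack
def rack(x,y):
    c,s=np.cos(np.radians(YAW)),np.sin(np.radians(YAW)); return RO+np.array([c*x-s*y,s*x+c*y])
def plan(x,y,z,phi):
    """mm,deg -> turn about tool z, then shift in turned tool axes (cm)"""
    s=env.observe();R=Rn.from_quat(s['orientation']).as_matrix()
    cur=np.degrees(np.arctan2(R[1,0],R[0,0])); wz=-((phi-cur+180)%360-180)
    f=lambda p,v:np.array([np.cos(p)*v[0]+np.sin(p)*v[1],np.sin(p)*v[0]-np.cos(p)*v[1],-v[2]])
    v=np.array([x,y,z])/10-s['ee_pos']*100
    print('t',round(s['t'],2),'pos',(s['ee_pos']*1000).round(1),'phi',cur.round(2),'tiltz',R[:,2].round(4),'open',round(s['opening'],4),'F',s['force'].round(1),
      '\n turn',wz.round(2),'then',f(np.radians(phi),v).round(2),'| unturned',f(np.radians(cur),v).round(2))
E
python3 - <<'E'
from h import *
k=rack(0,41);print(k);plan(*k,150,84.2)
E
```

```text
[520.84330818 212.99010906]
t 0.1 pos [ 230.1 -526.4  249.5] phi 23.59 tiltz [-3.0e-04  1.6e-03 -1.0e+00] open 0.0856 F [-0.2  0.2  0.1] 
 turn -60.61 then [76.5  21.45  9.95] | unturned [ 56.24 -56.12   9.95]
```

Request:
move_arm(
  motion="0 0 0 0 0 -8.66 5;0 0 0 0 0 -8.66 5;0 0 0 0 0 -8.66 5;0 0 0 0 0 -8.66 5;0 0 0 0 0 -8.66 5;0 0 0 0 0 -8.66 5;0 0 0 0 0 -8.66 5;4 1.1 0 0 0 0 5;4 1.1 0 0 0 0 5;4 1.1 0 0 0 0 5;4 1.1 0 0 0 0 5;4 1.1 0 0 0 0 5;4 1.1 0 0 0 0 5;4 1.1 0 0 0 0 5;4 1.1 0 0 0 0 5;4 1.1 0 0 0 0 5;4 1.1 0 0 0 0 5;4 1.1 0 0 0 0 5;4 1.1 0 0 0 0 5;0 0 0 0 0 0 5",
  newtons=30,
)

```text
t: 2.6
ee_pos: [0.41, -0.0605, 0.25]
orientation: [0.74, 0.672, 0.0, -0.0]
force: [-0.4, -0.8, -0.4]
opening: 0.0501
grip_force: 0.0
```

```bash
python3 -c "
from h import *
plan(*rack(0,41),46,84.2)"
```

```text
t 2.6 pos [410.  -60.5 250. ] phi 84.47 tiltz [-5.e-04  7.e-04 -1.e+00] open 0.0501 F [-0.4 -0.8 -0.4] 
 turn 0.27 then [28.33  8.26 20.4 ] | unturned [28.29  8.4  20.4 ]
```

Request:
move_arm(
  motion="3.54 1.03 0 0 0 0.27 5;3.54 1.03 0 0 0 0 5;3.54 1.03 0 0 0 0 5;3.54 1.03 0 0 0 0 5;3.54 1.03 0 0 0 0 5;3.54 1.03 0 0 0 0 5;3.54 1.03 0 0 0 0 5;3.55 1.05 0 0 0 0 5;0 0 4 0 0 0 5;0 0 4 0 0 0 5;0 0 4 0 0 0 5;0 0 4 0 0 0 5;0 0 2.4 0 0 0 5;0 0 2 0 0 0 5;0 0 0 0 0 0 5;0 0 0 0 0 0 1;0 0 0 0 0 0 1;0 0 0 0 0 0 1;0 0 0 0 0 0 1;0 0 0 0 0 0 1",
)

```text
t: 5.1
ee_pos: [0.5207, 0.2104, 0.0474]
orientation: [0.743, 0.669, -0.001, -0.0]
force: [-6.9, -1.8, 6.5]
opening: 0.0178
grip_force: 31.2
```

```bash
python3 -c "
from h import *
plan(*rack(0,-87),46,84.2)"
```

```text
t 5.1 pos [520.7 210.4  47.4] phi 83.98 tiltz [-2.e-03 -5.e-04 -1.e+00] open 0.0178 F [-6.9 -1.8  6.5] 
 turn -0.22 then [-1.254e+01 -1.000e-02  1.400e-01] | unturned [-12.54   0.03   0.14]
```

Request:
move_arm(
  motion="-1 0 0 0 0 0 1;-1.5 0 0 0 0 0 1;-1.5 0 0 0 0 0 1;-1.5 0 0 0 0 0 1;-1.5 0 0 0 0 0 1;-1.5 0 0 0 0 0 1;-1.5 0 0 0 0 0 1;-1.5 0 0 0 0 0 1;-1 0 0 0 0 0 1;0 0 0 0 0 0 1",
)

```text
t: 6.35
ee_pos: [0.5078, 0.0854, 0.0474]
orientation: [0.743, 0.669, -0.001, -0.0]
force: [-6.7, -2.0, 6.7]
opening: 0.0179
grip_force: 31.2
```

```bash
python3 -c "
from h import *
plan(*rack(0,-87),46,84.2)"
```

```text
t 6.35 pos [507.8  85.4  47.4] phi 83.95 tiltz [-1.5e-03 -6.0e-04 -1.0e+00] open 0.0179 F [-6.7 -2.   6.7] 
 turn -0.25 then [0.02 0.01 0.14] | unturned [0.02 0.01 0.14]
```

Request:
move_arm(
  motion="0 0 0 0 0 0 4;0 0 0 0 0 0 4;0 0 -4 0 0 0 6.5;0 0 -5 0 0 0 6.5;0 0 -5 0 0 0 6.5;0 0 0 0 0 0 6.5",
)

```text
t: 7.1
ee_pos: [0.512, 0.0861, 0.1914]
orientation: [0.743, 0.669, 0.004, 0.004]
force: [-0.4, 0.2, -0.3]
opening: 0.0648
grip_force: 0.0
```

```bash
python3 -c "
from h import *
print('stop');blobs('top',zlo=.057,zhi=.066,amin=10,xy=(.4,.65,-.03,.3))
blobs('top',zlo=.044,zhi=.056,xy=(.38,.7,-.4,-.05))
plan(571.2,-160.8,35,102.7)"
```

```text
stop
top [161. 249.] n 34 z 0.0632 rect [517.7 285.6] [ 7.2 45.3] 86.2 mean [518.  283.9] bgr [ 8. 14. 27.]
top [293. 247.] n 10 z 0.0595 rect [520.  -14.8] [11.5  3.2] 75.3 mean [519.8 -14.9] bgr [ 28.  85. 120.]
top [289. 253.] n 14 z 0.06 rect [505.3  -6.7] [10.9  6.6] 13.7 mean [505.4  -6.8] bgr [ 28. 107. 153.]
top [322. 204.] n 280 z 0.0504 rect [617.6 -82. ] [52.1 28.3] 11.8 mean [617.1 -81.8] bgr [31. 77. 26.]
top [435. 218.] n 295 z 0.05 rect [ 582.5 -338.4] [28.2 52.2] 88.8 mean [ 582.9 -338. ] bgr [12. 11. 57.]
top [357. 224.] n 286 z 0.0502 rect [ 571.2 -160.8] [51.9 28.4] 12.2 mean [ 570.9 -160.9] bgr [16. 15. 72.]
top [397. 228.] n 289 z 0.0499 rect [ 560.6 -253.2] [51.7 28.8] 42.5 mean [ 560.3 -252.7] bgr [37. 92. 32.]
top [373. 275.] n 359 z 0.0502 rect [ 456.9 -194.3] [52. 34.] 18.5 mean [ 456.9 -194.3] bgr [37. 18. 14.]
top [431. 285.] n 373 z 0.05 rect [ 431.9 -324.3] [51.9 34.7] 19.2 mean [ 431.8 -324. ] bgr [29. 14. 11.]
top [332. 293.] n 354 z 0.0503 rect [ 415.8 -103. ] [34.4 51.7] 4.0 mean [ 416.1 -103.2] bgr [ 24.  75. 168.]
t 7.2 pos [508.9  86.2 186.8] phi 83.96 tiltz [ 1.7e-03 -1.0e-04 -1.0e+00] open 0.065 F [-0.3  0.5 -1.7] 
 turn -18.74 then [-25.46   0.65  15.18] | unturned [-23.91   8.79  15.18]
```

Request:
move_arm(
  motion="0 0 0 0 0 -9.3 6.5;0 0 0 0 0 -9.3 6.5;-4.25 0.11 0 0 0 0 6.5;-4.25 0.11 0 0 0 0 6.5;-4.25 0.11 0 0 0 0 6.5;-4.25 0.11 0 0 0 0 6.5;-4.25 0.11 0 0 0 0 6.5;-4.21 0.1 0 0 0 0 6.5;0 0 4 0 0 0 6.5;0 0 3 0 0 0 6.5;0 0 0 0 0 0 6.5;0 0 0 0 0 0 6.5",
)

```text
t: 8.7
ee_pos: [0.5703, -0.1609, 0.1164]
orientation: [0.626, 0.78, -0.0, -0.0]
force: [0.5, -0.4, 0.1]
opening: 0.0647
grip_force: 0.0
```

```bash
python3 -c "
from h import *
plan(571.0,-160.8,32,102.3)"
```

```text
t 8.7 pos [ 570.3 -160.9  116.4] phi 102.56 tiltz [-3.e-04  2.e-04 -1.e+00] open 0.0647 F [ 0.5 -0.4  0.1] 
 turn 0.26 then [-0.    0.07  8.44] | unturned [-0.    0.07  8.44]
```

Request:
move_arm(
  motion="0 0.07 3 0 0 0.2 6.5;0 0 3 0 0 0 6.5;0 0 2.4 0 0 0 6.5;0 0 0 0 0 0 6.5;0 0 0 0 0 0 4.5;0 0 0 0 0 0 4.5;0 0 0 0 0 0 4.5;0 0 0 0 0 0 4.5;0 0 -2 0 0 0 4.5;0 0 -4 0 0 0 4.5;0 0 -5 0 0 0 4.5;0 0 -5 0 0 0 4.5;0 0 0 0 0 0 4.5;0 0 0 0 0 0 4.5",
  newtons=40,
)

```text
t: 10.45
ee_pos: [0.5705, -0.1607, 0.1925]
orientation: [0.627, 0.779, -0.0, -0.0]
force: [-0.3, 0.2, -1.7]
opening: 0.0517
grip_force: 42.9
```

```bash
python3 -c "
from h import *
plan(*rack(0,94),45,84.2)"
```

```text
t 10.45 pos [ 570.5 -160.7  192.5] phi 102.34 tiltz [-1.e-04  0.e+00 -1.e+00] open 0.0517 F [-0.3  0.2 -1.7] 
 turn 18.14 then [41.97 -8.71 14.75] | unturned [42.6   4.79 14.75]
```

Request:
move_arm(
  motion="0 0 0 0 0 9.07 4.5;0 0 0 0 0 9.07 4.5;4.2 -0.87 0 0 0 0 4.5;4.2 -0.87 0 0 0 0 4.5;4.2 -0.87 0 0 0 0 4.5;4.2 -0.87 0 0 0 0 4.5;4.2 -0.87 0 0 0 0 4.5;4.2 -0.87 0 0 0 0 4.5;4.2 -0.87 0 0 0 0 4.5;4.2 -0.87 0 0 0 0 4.5;4.2 -0.87 0 0 0 0 4.5;4.17 -0.88 0 0 0 0 4.5;0 0 3 0 0 0 4.5;0 0 3 0 0 0 4.5;0 0 3 0 0 0 4.5;0 0 0 0 0 0 4.5;0 0 0 0 0 0 4.5",
)

```text
t: 12.58
ee_pos: [0.5265, 0.2654, 0.1023]
orientation: [0.742, 0.67, -0.0, -0.0]
force: [0.2, -0.9, -0.1]
opening: 0.0515
grip_force: 42.8
```

```bash
python3 -c "
from h import *
plan(*rack(0,94),43,84.2)"
```

```text
t 12.57 pos [526.5 265.4 102.3] phi 84.2 tiltz [-7.e-04 -2.e-04 -1.e+00] open 0.0515 F [ 0.2 -0.9 -0.1] 
 turn 0.0 then [ 0.03 -0.04  5.93] | unturned [ 0.03 -0.04  5.93]
```

Request:
move_arm(
  motion="0 0 2 0 0 0 4.5;0 0 2 0 0 0 4.5;0 0 1.2 0 0 0 4.5;0 0 0.5 0 0 0 4.5;0 0 0.2 0 0 0 4.5;0 0 0 0 0 0 4.5;0 0 0 0 0 0 4.5",
)

```text
t: 13.45
ee_pos: [0.527, 0.2657, 0.0441]
orientation: [0.742, 0.67, 0.0, 0.0]
force: [-3.4, -0.4, 6.2]
opening: 0.0519
grip_force: 43.4
```

```bash
python3 -c "
from h import *
plan(*rack(0,94),43,84.2)"
```

```text
t 13.45 pos [527.  265.7  44.1] phi 84.21 tiltz [ 7.e-04  3.e-04 -1.e+00] open 0.0519 F [-3.4 -0.4  6.2] 
 turn 0.01 then [-0.   -0.08  0.11] | unturned [-0.   -0.08  0.11]
```

Request:
move_arm(
  motion="0 0 0 0 0 0 6.2;0 0 0 0 0 0 6.2;0 0 0 0 0 0 6.2;0 0 -2 0 0 0 6.2;0 0 -5 0 0 0 6.2;0 0 -5 0 0 0 6.2;0 0 -3 0 0 0 6.2;-5 0 0 0 0 0 6.2;-5 0 0 0 0 0 6.2;-5 0 0 0 0 0 6.2;-5 0 0 0 0 0 6.5;0 0 0 0 0 0 6.5",
)

```text
t: 14.95
ee_pos: [0.5067, 0.0637, 0.1948]
orientation: [0.743, 0.669, 0.0, 0.001]
force: [0.5, 0.3, 0.7]
opening: 0.065
grip_force: 0.0
```

```bash
python3 -c "
from h import *
print(rack(0,94));blobs('top',zlo=.057,zhi=.066,amin=30,xy=(.4,.65,-.0,.3),fn='t2.png')
blobs('top',zlo=.044,zhi=.056,xy=(.38,.7,-.4,-.05))
plan(582.7,-338.4,32,87.5)"
```

```text
[526.19929194 265.71878663]
top [169. 244.] n 277 z 0.0605 rect [532.2 265.5] [61.7 30.6] 0.8 mean [528.1 265.8] bgr [12.  9. 61.]
top [322. 204.] n 277 z 0.0502 rect [617.7 -81.9] [52.1 28.4] 11.3 mean [617.3 -82. ] bgr [34. 86. 29.]
top [435. 218.] n 294 z 0.0501 rect [ 583.2 -338.7] [28.6 50.5] 89.5 mean [ 583.1 -338.1] bgr [11. 10. 56.]
top [397. 228.] n 289 z 0.0499 rect [ 560.5 -253.2] [51.5 28.9] 42.2 mean [ 560.2 -252.5] bgr [36. 91. 32.]
top [373. 275.] n 358 z 0.0503 rect [ 456.8 -194.6] [51.5 34.5] 17.6 mean [ 456.7 -194.3] bgr [36. 17. 14.]
top [431. 286.] n 371 z 0.05 rect [ 431.8 -324.8] [52.  35.7] 18.0 mean [ 431.5 -323.9] bgr [29. 14. 10.]
top [332. 293.] n 355 z 0.0501 rect [ 416. -103.] [34.1 51.8] 3.9 mean [ 416. -103.] bgr [ 24.  73. 165.]
t 15.05 pos [506.8  66.3 194.5] phi 84.12 tiltz [ 1.7e-03  3.0e-04 -1.0e+00] open 0.065 F [ 0.1  0.3 -0.9] 
 turn -3.38 then [-40.1    9.35  16.25] | unturned [-39.48  11.7   16.25]
```

Request:
move_arm(
  motion="-4.02 0.59 0 0 0 -4.2 6.5;-4.02 0.88 0 0 0 0 6.5;-4.02 0.88 0 0 0 0 6.5;-4.02 0.88 0 0 0 0 6.5;-4.02 0.88 0 0 0 0 6.5;-4.02 0.88 0 0 0 0 6.5;-4.02 0.88 0 0 0 0 6.5;-4.02 0.88 0 0 0 0 6.5;-4.02 0.88 0 0 0 0 6.5;-4.02 0.88 0 0 0 0 6.5;0 0 5 0 0 0 6.5;0 0 3 0 0 0 6.5;0 0 0 0 0 0 6.5;0 0 0 0 0 0 6.5",
)

```text
t: 16.8
ee_pos: [0.5788, -0.3376, 0.115]
orientation: [0.716, 0.698, 0.0, 0.001]
force: [-0.3, 0.5, 0.1]
opening: 0.0649
grip_force: 0.0
```

```bash
python3 -c "
from h import *
plan(582.8,-338.4,32,88.3)"
```

```text
t 16.8 pos [ 578.8 -337.6  115. ] phi 88.49 tiltz [ 0.0017 -0.0013 -1.    ] open 0.0649 F [-0.3  0.5  0.1] 
 turn 0.19 then [-0.07  0.4   8.3 ] | unturned [-0.07  0.4   8.3 ]
```

Request:
move_arm(
  motion="-0.07 0.4 3 0 0 0.19 6.5;0 0 3 0 0 0 6.5;0 0 2.3 0 0 0 6.5;0 0 0 0 0 0 6.5;0 0 0 0 0 0 4.5;0 0 0 0 0 0 4.5;0 0 0 0 0 0 4.5;0 0 0 0 0 0 4.5;0 0 -2 0 0 0 4.5;0 0 -4 0 0 0 4.5;0 0 -5 0 0 0 4.5;0 0 -5 0 0 0 4.5;0 0 0 0 0 0 4.5;0 0 0 0 0 0 4.5",
  newtons=40,
)

```text
t: 18.55
ee_pos: [0.581, -0.3385, 0.1906]
orientation: [0.718, 0.696, -0.0, -0.0]
force: [-0.7, -0.5, -1.7]
opening: 0.0516
grip_force: 43.0
```

```bash
python3 -c "
from h import *
plan(*rack(0,63),103,84.2)"
```

```text
t 18.55 pos [ 581.  -338.5  190.6] phi 88.21 tiltz [-0.  0. -1.] open 0.0516 F [-0.7 -0.5 -1.7] 
 turn 4.01 then [ 56.46 -11.56   8.76] | unturned [57.13 -7.58  8.76]
```

Request:
move_arm(
  motion="0 0 0 0 0 4 4.5;4.03 -0.826 0 0 0 0 4.5;4.03 -0.826 0 0 0 0 4.5;4.03 -0.826 0 0 0 0 4.5;4.03 -0.826 0 0 0 0 4.5;4.03 -0.826 0 0 0 0 4.5;4.03 -0.826 0 0 0 0 4.5;4.03 -0.826 0 0 0 0 4.5;4.03 -0.826 0 0 0 0 4.5;4.03 -0.826 0 0 0 0 4.5;4.03 -0.826 0 0 0 0 4.5;4.03 -0.826 0 0 0 0 4.5;4.03 -0.826 0 0 0 0 4.5;4.03 -0.826 0 0 0 0 4.5;4.07 -0.82 0 0 0 0 4.5;0 0 4 0 0 0 4.5;0 0 4.7 0 0 0 4.5;0 0 0 0 0 0 4.5;0 0 0 0 0 0 4.5",
)

```text
t: 20.92
ee_pos: [0.5234, 0.2345, 0.1038]
orientation: [0.742, 0.67, -0.0, -0.0]
force: [-0.8, 0.2, -0.2]
opening: 0.0512
grip_force: 42.8
```

```bash
python3 -c "
from h import *
plan(*rack(0,63),43.5,84.2)"
```

```text
t 20.93 pos [523.4 234.5 103.8] phi 84.2 tiltz [-3.e-04 -0.e+00 -1.e+00] open 0.0512 F [-0.8  0.2 -0.2] 
 turn 0.0 then [ 0.03 -0.04  6.03] | unturned [ 0.03 -0.04  6.03]
```

Request:
move_arm(
  motion="0 -0.05 2 0 0 0 4.5;0 0 2 0 0 0 4.5;0 0 1.2 0 0 0 4.5;0 0 0.5 0 0 0 4.5;0 0 0.3 0 0 0 4.5;0 0 0 0 0 0 4.5;0 0 0 0 0 0 4.5",
)

```text
t: 21.8
ee_pos: [0.5231, 0.2348, 0.0438]
orientation: [0.742, 0.671, 0.0, 0.0]
force: [-0.0, 0.6, -0.0]
opening: 0.0516
grip_force: 42.8
```

Request:
move_arm(
  motion="0 0 0 0 0 0 6.2;0 0 0 0 0 0 6.2;0 0 0 0 0 0 6.2;0 0 -2 0 0 0 6.2;0 0 -5 0 0 0 6.2;0 0 -5 0 0 0 6.2;0 0 -3 0 0 0 6.2;-5 0 0 0 0 0 6.2;-5 0 0 0 0 0 6.2;-5 0 0 0 0 0 6.2;0 0 0 0 0 0 6.5",
)

```text
t: 23.18
ee_pos: [0.5078, 0.0826, 0.1949]
orientation: [0.743, 0.669, 0.0, 0.001]
force: [-0.3, 0.1, 0.6]
opening: 0.0648
grip_force: 0.0
```

```bash
python3 -c "
from h import *
blobs('top',zlo=.057,zhi=.066,amin=30,xy=(.4,.56,-.0,.3))
blobs('top',zlo=.044,zhi=.056,xy=(.38,.7,-.4,-.05))
plan(456.8,-194.4,32,108.3)"
```

```text
top [163. 244.] n 86 z 0.0613 rect [526.2 278.3] [10.2 63.6] 85.0 mean [527.8 278.8] bgr [12. 13. 35.]
top [322. 204.] n 277 z 0.0499 rect [617.6 -81.9] [51.9 28.4] 11.1 mean [617.4 -82. ] bgr [31. 78. 27.]
top [397. 229.] n 293 z 0.0501 rect [ 560.2 -253.1] [51.9 28.5] 42.5 mean [ 560.1 -252.7] bgr [36. 91. 31.]
top [373. 275.] n 358 z 0.0503 rect [ 456.9 -194.5] [51.4 34.5] 18.2 mean [ 456.6 -194.3] bgr [37. 18. 14.]
top [431. 286.] n 372 z 0.0501 rect [ 431.6 -324.2] [51.9 34.5] 17.3 mean [ 431.6 -323.9] bgr [28. 14. 10.]
top [332. 293.] n 357 z 0.0501 rect [ 415.8 -103. ] [34.3 51.9] 3.4 mean [ 416.  -102.8] bgr [ 24.  73. 165.]
t 23.27 pos [508.   85.2 194.6] phi 84.13 tiltz [ 1.7e-03  3.0e-04 -1.0e+00] open 0.0652 F [-0.5  0.  -0.3] 
 turn -24.17 then [-24.94 -13.64  16.26] | unturned [-28.33  -2.23  16.26]
```

Request:
move_arm(
  motion="0 0 0 0 0 -8.07 6.5;0 0 0 0 0 -8.07 6.5;0 0 0 0 0 -8.07 6.5;-3.563 -1.949 0 0 0 0 6.5;-3.563 -1.949 0 0 0 0 6.5;-3.563 -1.949 0 0 0 0 6.5;-3.563 -1.949 0 0 0 0 6.5;-3.563 -1.949 0 0 0 0 6.5;-3.563 -1.949 0 0 0 0 6.5;-3.563 -1.949 0 0 0 0 6.5;0 0 4 0 0 0 6.5;0 0 4 0 0 0 6.5;0 0 0 0 0 0 6.5;0 0 0 0 0 0 6.5",
)

```text
t: 25.02
ee_pos: [0.4582, -0.1941, 0.1148]
orientation: [0.584, 0.812, 0.0, 0.001]
force: [-0.1, -0.6, 0.3]
opening: 0.0648
grip_force: 0.0
```

```bash
python3 -c "
from h import *
blobs('top',zlo=.057,zhi=.066,amin=30,xy=(.4,.56,-.0,.3),fn='t3.png')
plan(456.7,-194.4,32,108.3)"
```

```text
top [176. 246.] n 557 z 0.0605 rect [525.1 252.1] [64.1 53. ] 84.1 mean [524.6 250. ] bgr [11.  9. 54.]
top [233. 251.] n 96 z 0.0603 rect [511.8 120.1] [ 9.8 50.5] 84.0 mean [511.7 120.3] bgr [116. 130. 136.]
top [247. 252.] n 59 z 0.0606 rect [508.2  87.3] [16.1 15.8] 89.6 mean [508.2  87.2] bgr [20. 21. 22.]
t 25.07 pos [ 458.5 -194.6  115.3] phi 108.5 tiltz [ 0.0025 -0.0018 -1.    ] open 0.0654 F [-0.7 -0.4 -0.3] 
 turn 0.2 then [ 0.07 -0.17  8.33] | unturned [ 0.07 -0.17  8.33]
```

Request:
move_arm(
  motion="0.07 -0.17 3 0 0 0.2 6.5;0 0 3 0 0 0 6.5;0 0 2.3 0 0 0 6.5;0 0 0 0 0 0 6.5;0 0 0 0 0 0 4.5;0 0 0 0 0 0 4.5;0 0 0 0 0 0 4.5;0 0 0 0 0 0 4.5;0 0 -2 0 0 0 4.5;0 0 -4 0 0 0 4.5;0 0 -5 0 0 0 4.5;0 0 -5 0 0 0 4.5;0 0 0 0 0 0 4.5;0 0 0 0 0 0 4.5",
  newtons=40,
)

```text
t: 26.82
ee_pos: [0.4548, -0.1939, 0.19]
orientation: [0.586, 0.81, -0.0, -0.0]
force: [0.5, 0.3, -1.3]
opening: 0.0516
grip_force: 42.6
```

```bash
python3 -c "
from h import *
plan(*rack(0,28),103,84.2)"
```

```text
t 26.82 pos [ 454.8 -193.9  190. ] phi 108.23 tiltz [-2.e-04  1.e-04 -1.e+00] open 0.0516 F [ 0.5  0.3 -1.3] 
 turn 24.03 then [39.85  2.46  8.7 ] | unturned [35.4  18.47  8.7 ]
```

Request:
move_arm(
  motion="0 0 0 0 0 8.01 4.5;0 0 0 0 0 8.01 4.5;0 0 0 0 0 8.01 4.5;3.985 0.246 0 0 0 0 4.5;3.985 0.246 0 0 0 0 4.5;3.985 0.246 0 0 0 0 4.5;3.985 0.246 0 0 0 0 4.5;3.985 0.246 0 0 0 0 4.5;3.985 0.246 0 0 0 0 4.5;3.985 0.246 0 0 0 0 4.5;3.985 0.246 0 0 0 0 4.5;3.985 0.246 0 0 0 0 4.5;3.985 0.246 0 0 0 0 4.5;0 0 4 0 0 0 4.5;0 0 4.7 0 0 0 4.5;0 0 0 0 0 0 4.5;0 0 0 0 0 0 4.5;0 0 0 0 0 0 4.5",
)

```text
t: 29.08
ee_pos: [0.5214, 0.1998, 0.1053]
orientation: [0.742, 0.67, 0.001, 0.001]
force: [0.3, -1.1, -0.1]
opening: 0.0515
grip_force: 42.4
```

```bash
python3 -c "
from h import *
plan(*rack(0,28),43.5,84.2)"
```

```text
t 29.07 pos [521.4 199.8 105.3] phi 84.18 tiltz [ 3.3e-03  5.0e-04 -1.0e+00] open 0.0515 F [ 0.3 -1.1 -0.1] 
 turn -0.02 then [ 0.   -0.19  6.18] | unturned [ 0.   -0.19  6.18]
```

Request:
move_arm(
  motion="0 0 2 0 0 0 4.5;0 0 1 0 0 0 4.5;0 0 0 0 0 0 4.5;0 0 0 0 0 0 4.5;0 0 0 0 0 0 4.5",
)

```text
t: 29.7
ee_pos: [0.5205, 0.1998, 0.074]
orientation: [0.742, 0.67, 0.001, 0.0]
force: [0.2, 0.6, -1.1]
opening: 0.0517
grip_force: 42.5
```

```bash
python3 -c "
from h import *
plan(*rack(0,28),43.5,84.2)"
```

```text
t 29.7 pos [520.5 199.8  74. ] phi 84.19 tiltz [ 1.3e-03  2.0e-04 -1.0e+00] open 0.0517 F [ 0.2  0.6 -1.1] 
 turn -0.01 then [ 0.01 -0.1   3.05] | unturned [ 0.01 -0.1   3.05]
```

Request:
move_arm(
  motion="0 -0.05 1.5 0 0 0 4.5;0 0 1 0 0 0 4.5;0 0 0.4 0 0 0 4.5;0 0 0.2 0 0 0 4.5;0 0 0 0 0 0 4.5;0 0 0 0 0 0 4.5",
)

```text
t: 30.45
ee_pos: [0.5197, 0.1999, 0.0424]
orientation: [0.742, 0.67, 0.0, 0.0]
force: [0.7, 0.5, -1.7]
opening: 0.0516
grip_force: 42.5
```

Request:
move_arm(
  motion="0 0 0 0 0 0 6.2;0 0 0 0 0 0 6.2;0 0 0 0 0 0 6.2;0 0 -2 0 0 0 6.2;0 0 -5 0 0 0 6.2;0 0 -5 0 0 0 6.2;0 0 -3 0 0 0 6.2;-5 0 0 0 0 0 6.2;-5 0 0 0 0 0 6.2;-5 0 0 0 0 0 6.2;-5 0 0 0 0 0 6.2;0 0 0 0 0 0 6.5",
)

```text
t: 31.95
ee_pos: [0.4991, -0.002, 0.1925]
orientation: [0.744, 0.669, -0.0, 0.0]
force: [-0.2, 0.6, -0.3]
opening: 0.0649
grip_force: 0.0
```

```bash
python3 -c "
from h import *
blobs('top',zlo=.057,zhi=.066,amin=30,xy=(.4,.56,-.0,.3))
blobs('top',zlo=.044,zhi=.056,xy=(.38,.7,-.4,-.05))
plan(431.7,-324.3,32,108.3)"
```

```text
top [169. 245.] n 276 z 0.0605 rect [527.1 265.3] [32.5 51.4] 83.4 mean [527.  264.9] bgr [12.  9. 61.]
top [183. 246.] n 272 z 0.0607 rect [523.2 234.6] [28.6 51.7] 84.9 mean [523.3 234.1] bgr [13. 10. 66.]
top [198. 248.] n 328 z 0.0605 rect [519.7 199.2] [34.4 51.7] 84.3 mean [519.7 199.3] bgr [41. 17. 12.]
top [322. 204.] n 278 z 0.0501 rect [617.6 -82.1] [51.8 28.3] 10.9 mean [617.2 -82. ] bgr [36. 91. 30.]
top [398. 228.] n 291 z 0.0503 rect [ 560.7 -253.5] [51.4 29.2] 42.6 mean [ 560.2 -252.7] bgr [36. 90. 31.]
top [457. 283.] n 350 z 0.0502 rect [ 435.9 -384. ] [51.9 36.3] 15.7 mean [ 436.5 -382.1] bgr [37. 17. 12.]
top [332. 293.] n 359 z 0.0502 rect [ 415.8 -102.7] [34.3 52.2] 4.2 mean [ 416.  -102.9] bgr [ 21.  66. 150.]
t 32.05 pos [499.2   0.7 192.4] phi 84.1 tiltz [ 2.e-04  4.e-04 -1.e+00] open 0.065 F [-0.   0.3 -1. ] 
 turn -24.2 then [-28.74 -16.62  16.04] | unturned [-33.02  -3.38  16.04]
```

```bash
python3 -c "
from h import *
for n in('side','top','top'): blobs(n,zlo=.044,zhi=.056,xy=(.38,.5,-.45,-.2))
plan(436.2,-383.7,32,105.5)"
```

```text
side [230. 417.] n 51 z 0.0494 rect [ 448.  -365.1] [ 7.4 18.5] 75.9 mean [ 449.4 -366.1] bgr [58. 31. 23.]
top [458. 283.] n 374 z 0.05 rect [ 435.9 -383. ] [52.3 35. ] 13.6 mean [ 435.9 -382.9] bgr [37. 17. 13.]
top [458. 284.] n 380 z 0.0502 rect [ 435.4 -383.1] [52.8 35. ] 15.3 mean [ 435.8 -382.7] bgr [37. 17. 13.]
t 32.2 pos [499.2   2.  192.3] phi 84.29 tiltz [-0.e+00  3.e-04 -1.e+00] open 0.0648 F [-0.1  0.5  0.8] 
 turn -21.21 then [-35.48 -16.38  16.03] | unturned [-39.01  -2.43  16.03]
```

Request:
move_arm(
  motion="0 0 0 0 0 -10.1 6.5;0 0 0 0 0 -10.1 6.5;-3.568 -1.58 0 0 0 0 6.5;-3.568 -1.58 0 0 0 0 6.5;-3.568 -1.58 0 0 0 0 6.5;-3.568 -1.58 0 0 0 0 6.5;-3.568 -1.58 0 0 0 0 6.5;-3.568 -1.58 0 0 0 0 6.5;-3.568 -1.58 0 0 0 0 6.5;-3.568 -1.58 0 0 0 0 6.5;-3.568 -1.58 0 0 0 0 6.5;-3.568 -1.58 0 0 0 0 6.5;0 0 4 0 0 0 6.5;0 0 4 0 0 0 6.5;0 0 0 0 0 0 6.5;0 0 0 0 0 0 6.5;0 0 0 0 0 0 6.5;0 0 0 0 0 0 6.5",
)

```text
t: 34.45
ee_pos: [0.4356, -0.3847, 0.1139]
orientation: [0.613, 0.79, -0.0, 0.001]
force: [-0.0, 0.1, 0.3]
opening: 0.0649
grip_force: 0.0
```

```bash
python3 -c "
from h import *
plan(435.6,-383,32,104.5)"
```

```text
t 34.45 pos [ 435.6 -384.7  113.9] phi 104.41 tiltz [ 0.0016 -0.0022 -1.    ] open 0.0649 F [-0.   0.1  0.3] 
 turn -0.09 then [0.16 0.04 8.19] | unturned [0.16 0.04 8.19]
```

Request:
move_arm(
  motion="0.1 0 3 0 0 0 6.5;0 0 3 0 0 0 6.5;0 0 2.2 0 0 0 6.5;0 0 0 0 0 0 6.5;0 0 0 0 0 0 4.5;0 0 0 0 0 0 4.5;0 0 0 0 0 0 4.5;0 0 0 0 0 0 4.5;0 0 -2 0 0 0 4.5;0 0 -4 0 0 0 4.5;0 0 -5 0 0 0 4.5;0 0 -5 0 0 0 4.5;0 0 0 0 0 0 4.5;0 0 0 0 0 0 4.5;0 0 0 0 0 0 4.5",
)

```text
t: 36.33
ee_pos: [0.4338, -0.382, 0.1886]
orientation: [0.613, 0.79, 0.0, -0.002]
force: [0.6, -0.4, -1.9]
opening: 0.0516
grip_force: 42.5
```

```bash
python3 -c "
from h import *
plan(*rack(0,-10),103,84.2)"
```

```text
t 36.33 pos [ 433.8 -382.   188.6] phi 104.39 tiltz [-0.002   0.0027 -1.    ] open 0.0516 F [ 0.6 -0.4 -1.9] 
 turn 20.19 then [54.98  2.64  8.56] | unturned [50.69 21.46  8.56]
```

Request:
move_arm(
  motion="0 0 0 0 0 10.1 4.5;0 0 0 0 0 10.1 4.5;3.927 0.189 0 0 0 0 4.5;3.927 0.189 0 0 0 0 4.5;3.927 0.189 0 0 0 0 4.5;3.927 0.189 0 0 0 0 4.5;3.927 0.189 0 0 0 0 4.5;3.927 0.189 0 0 0 0 4.5;3.927 0.189 0 0 0 0 4.5;3.927 0.189 0 0 0 0 4.5;3.927 0.189 0 0 0 0 4.5;3.927 0.189 0 0 0 0 4.5;3.927 0.189 0 0 0 0 4.5;3.927 0.189 0 0 0 0 4.5;3.927 0.189 0 0 0 0 4.5;3.927 0.189 0 0 0 0 4.5;0 0 4 0 0 0 4.5;0 0 4.6 0 0 0 4.5;0 0 0 0 0 0 4.5;0 0 0 0 0 0 4.5",
)

```text
t: 38.83
ee_pos: [0.517, 0.1611, 0.1049]
orientation: [0.742, 0.67, 0.0, 0.0]
force: [0.3, -0.2, 0.1]
opening: 0.0518
grip_force: 42.4
```

Request:
move_arm(
  motion="0 0 1.5 0 0 0 4.5;0 0 1.5 0 0 0 4.5;0 0 0 0 0 0 4.5;0 0 0 0 0 0 4.5;0 0 0 0 0 0 4.5",
)

```text
t: 39.45
ee_pos: [0.517, 0.1613, 0.0748]
orientation: [0.742, 0.67, 0.0, 0.0]
force: [-0.6, -1.2, -1.3]
opening: 0.0516
grip_force: 42.4
```

```bash
python3 -c "
from h import *
plan(*rack(0,-10),43,84.2)"
```

```text
t 39.45 pos [517.  161.3  74.8] phi 84.2 tiltz [ 9.e-04  1.e-04 -1.e+00] open 0.0516 F [-0.6 -1.2 -1.3] 
 turn -0.0 then [ 0.09 -0.14  3.18] | unturned [ 0.09 -0.14  3.18]
```

Request:
move_arm(
  motion="0.05 -0.12 1.5 0 0 0 4.5;0 0 1 0 0 0 4.5;0 0 0.5 0 0 0 4.5;0 0 0.2 0 0 0 4.5;0 0 0 0 0 0 4.5;0 0 0 0 0 0 4.5;0 0 0 0 0 0 6.2;0 0 0 0 0 0 6.2;0 0 0 0 0 0 6.2;0 0 -2 0 0 0 6.2;0 0 -4 0 0 0 6.2;0 0 -4 0 0 0 6;-4 0 0 0 0 0 6;-4 0 0 0 0 0 5.5;0 0 0 0 0 0 5;0 0 0 0 0 0 5",
)

```text
t: 41.45
ee_pos: [0.5074, 0.0825, 0.1423]
orientation: [0.742, 0.67, 0.0, -0.0]
force: [0.7, 0.3, 0.2]
opening: 0.05
grip_force: 0.0
```

```bash
python3 -c "
from h import *
blobs('top',zlo=.057,zhi=.066,amin=30,xy=(.4,.56,-.0,.3))
plan(*rack(0,-85.5),47,84.2)"
```

```text
top [169. 245.] n 289 z 0.0606 rect [527.3 267.4] [32.9 51.7] 83.4 mean [526.6 266.3] bgr [12. 10. 59.]
t 41.5 pos [507.4  82.8 142.3] phi 84.21 tiltz [ 1.e-04  3.e-04 -1.e+00] open 0.0498 F [-1.   1.6  0.3] 
 turn 0.01 then [0.43 0.02 9.53] | unturned [0.43 0.02 9.53]
```

Request:
move_arm(
  motion="0.43 0 3 0 0 0 5;0 0 3 0 0 0 5;0 0 2.5 0 0 0 5;0 0 1 0 0 0 5;0 0 0 0 0 0 5;0 0 0 0 0 0 1;0 0 0 0 0 0 1;0 0 0 0 0 0 1;0 0 0 0 0 0 1;0 0 0 0 0 0 1;0.5 0 0 0 0 0 1;0.6 0 0 0 0 0 1;0.6 0 0 0 0 0 1;0.5 0 0 0 0 0 1;0.3 0 0 0 0 0 1;0 0 0 0 0 0 1",
)

```text
t: 43.5
ee_pos: [0.5105, 0.1114, 0.0485]
orientation: [0.742, 0.67, 0.0, 0.0]
force: [-4.2, -0.3, 6.8]
opening: 0.0172
grip_force: 39.6
```

```bash
python3 -c "
from h import *
plan(*rack(0,-52),47,84.2)"
```

```text
t 43.5 pos [510.5 111.4  48.5] phi 84.2 tiltz [ 4.e-04 -2.e-04 -1.e+00] open 0.0172 F [-4.2 -0.3  6.8] 
 turn -0.0 then [0.92 0.01 0.15] | unturned [0.92 0.01 0.15]
```

Request:
move_arm(
  motion="0.2 0 0 0 0 0 1;0.2 0 0 0 0 0 1;0.2 0 0 0 0 0 1;0 0 0 0 0 0 1",
)

```text
t: 44.0
ee_pos: [0.511, 0.117, 0.0485]
orientation: [0.742, 0.67, -0.0, 0.0]
force: [-3.6, -2.3, 5.1]
opening: 0.0175
grip_force: 39.6
```

Request:
move_arm(
  motion="0.1 0 0 0 0 0 1;0.1 0 0 0 0 0 1;0 0 0 0 0 0 1",
)

```text
t: 44.38
ee_pos: [0.5112, 0.1187, 0.0485]
orientation: [0.742, 0.67, -0.0, 0.0]
force: [-4.1, -2.6, 6.7]
opening: 0.0175
grip_force: 39.6
```

Request:
move_arm(
  motion="0.1 0 0 0 0 0 1;0 0 0 0 0 0 1",
)

```text
t: 44.62
ee_pos: [0.5113, 0.1197, 0.0485]
orientation: [0.742, 0.67, -0.0, 0.0]
force: [-3.2, -3.8, 6.9]
opening: 0.0168
grip_force: 39.6
```

Request:
move_arm(
  motion="0.1 0 0 0 0 0 1;0 0 0 0 0 0 1",
)

```text
t: 44.88
ee_pos: [0.5114, 0.1201, 0.0486]
orientation: [0.742, 0.67, -0.001, 0.001]
force: [-4.8, -6.2, 6.3]
opening: 0.0173
grip_force: 39.8
```

Request:
move_arm(
  motion="0.1 0 0 0 0 0 1;0 0 0 0 0 0 1",
)

```text
t: 45.12
ee_pos: [0.5114, 0.1202, 0.0485]
orientation: [0.742, 0.671, -0.001, 0.001]
force: [-5.7, -11.9, 8.0]
opening: 0.0172
grip_force: 39.9
```

Request:
move_arm(
  motion="0.1 0 0 0 0 0 1;0 0 0 0 0 0 1;0 0 0 0 0 0 1",
)

```text
t: 45.5
ee_pos: [0.5114, 0.1202, 0.0485]
orientation: [0.742, 0.671, -0.002, 0.001]
force: [-6.8, -16.9, 10.0]
opening: 0.0174
grip_force: 40.0
```

```bash
python3 -c "
from h import *
plan(*rack(0,-52),47,84.2)
snap('side','s4.png')
im=cv2.imread('pics/s4.png');cv2.imwrite('pics/s4c.png',cv2.resize(im[120:260,160:340],None,fx=4,fy=4,interpolation=cv2.INTER_CUBIC))"
```

```text
t 45.5 pos [511.4 120.2  48.5] phi 84.22 tiltz [-0.0011 -0.005  -1.    ] open 0.0174 F [ -6.8 -16.9  10. ] 
 turn 0.02 then [0.03 0.   0.15] | unturned [0.03 0.   0.15]
```

View pics/s4c.png

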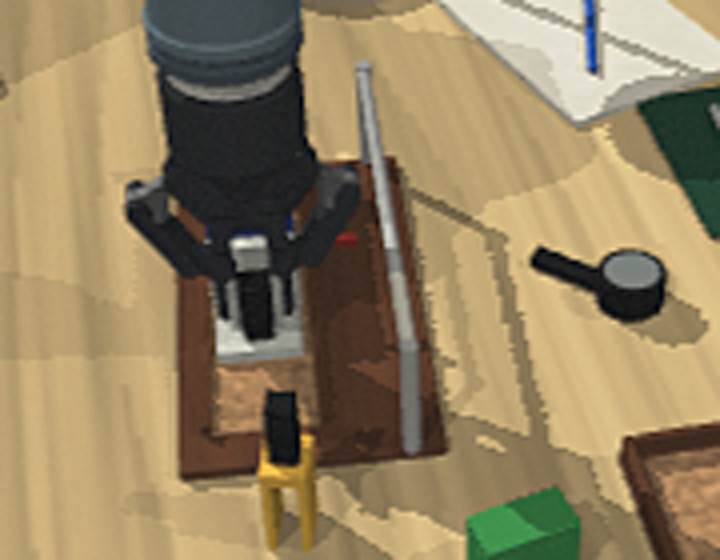

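Request:
move_arm(
  motion="-0.15 0 0 0 0 0 1;0 0 0 0 0 0 3;0 0 0 0 0 0 5;0 0 0 0 0 0 5;0 0 -3 0 0 0 5;0 0 -5 0 0 0 5;0 0 -5 0 0 0 5;-4 5 0 0 0 0 5;-4 5 0 0 0 0 5;-4 5 0 0 0 0 5;0 5 0 0 0 0 5;0 5 0 0 0 0 5;0 0 0 0 0 0 5;0 0 0 0 0 0 5",
)

```text
t: 47.3
ee_pos: [0.7439, -0.0192, 0.1763]
orientation: [0.742, 0.671, -0.001, -0.001]
force: [0.2, -0.3, -0.0]
opening: 0.0503
grip_force: 0.0
```

```bash
python3 -c "
from h import *
im,d=snap('top','t5.png')
blobs('top',im=im,d=d,zlo=.057,zhi=.066,amin=20,xy=(.4,.56,.0,.3))
print('tag')
for a,b in((.054,.064),(.09,.105)): blobs('top',im=im,d=d,zlo=a,zhi=b,amin=5,xy=(.45,.55,-.06,.02))
blobs('side',zlo=.09,zhi=.105,amin=5,xy=(.45,.55,-.06,.02),fn='s5.png')
print('mark');blobs('top',im=im,d=d,zlo=.05,zhi=.057,amin=3,xy=(.53,.6,.1,.2))
cv2.imwrite('pics/t5c.png',cv2.resize(im[200:280,150:310],None,fx=5,fy=5,interpolation=cv2.INTER_CUBIC))
s=cv2.imread('pics/s5.png');cv2.imwrite('pics/s5c.png',cv2.resize(s[200:275,190:290],None,fx=8,fy=8,interpolation=cv2.INTER_CUBIC))
plan(507,-19,150,84.2)"
```

```text
top [184. 246.] n 1011 z 0.0606 rect [523.2 230.7] [112.6  53.3] 82.9 mean [523.8 231.7] bgr [29. 15. 44.]
tag
side [229. 221.] n 64 z 0.0963 rect [506.2 -20.1] [16.1 15.9] 78.5 mean [506.2 -21.6] bgr [33. 34. 35.]
mark
t 47.4 pos [743.8 -19.1 177.6] phi 84.22 tiltz [-4.e-04  1.e-04 -1.e+00] open 0.0498 F [ 0.2 -0.7  0. ] 
 turn 0.02 then [ -2.38 -23.56   2.76] | unturned [ -2.37 -23.56   2.76]
```

View pics/t5c.png

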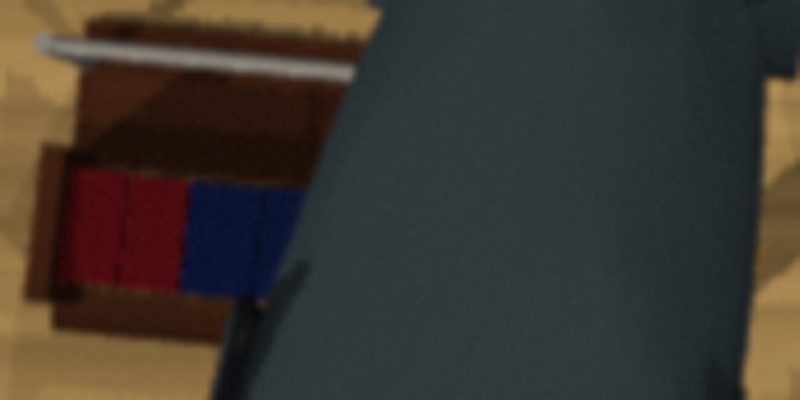

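View pics/s5c.png

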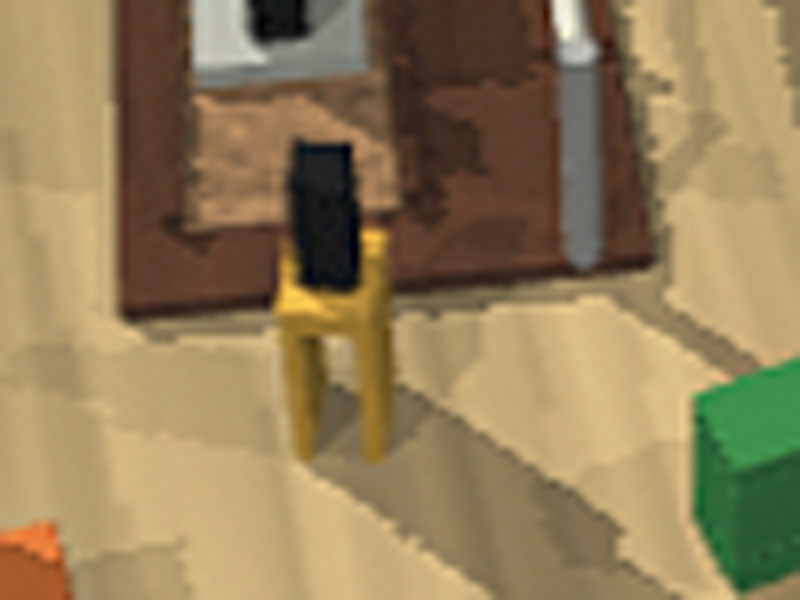

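```bash
python3 -c "
from h import *
for n in('top','side'):
  im=cv2.imread(f'pics/{n}1.png');d=np.load(n+'1.npy')
  for a,b in((.053,.065),(.02,.065),(.092,.105)): 
    print(a);blobs(n,im=im,d=d,zlo=a,zhi=b,amin=5,xy=(.45,.55,-.06,.02))
"
```

```text
0.053
top [295. 252.] n 86 z 0.059 rect [508.  -18.9] [29.8 23.7] 72.9 mean [507.7 -19. ] bgr [ 24.  83. 120.]
0.02
top [295. 252.] n 89 z 0.059 rect [507.9 -18.8] [29.7 24. ] 73.4 mean [507.5 -19. ] bgr [ 24.  83. 119.]
0.092
top [294. 252.] n 53 z 0.0987 rect [507.9 -18.9] [15.2 15.8] 71.1 mean [507.9 -18.8] bgr [10. 23. 31.]
0.053
side [231. 236.] n 98 z 0.0572 rect [506.3 -20. ] [29.5 23.9] 74.0 mean [505.9 -26.2] bgr [ 43. 100. 129.]
0.02
side [231. 240.] n 199 z 0.0524 rect [506.4 -19.7] [31.9 24.1] 73.3 mean [506.3 -27.3] bgr [ 43.  98. 125.]
0.092
side [229. 221.] n 57 z 0.0962 rect [506.9 -19.9] [15.1 16.2] 68.1 mean [506.5 -20.9] bgr [29. 30. 31.]
```

```bash
python3 -c "
from h import *
plan(507.2,-19.4,140,73.4)"
```

```text
t 47.4 pos [743.8 -19.1 177.6] phi 84.22 tiltz [-4.e-04  1.e-04 -1.e+00] open 0.0498 F [ 0.2 -0.7  0. ] 
 turn 10.82 then [ -6.79 -22.66   3.76] | unturned [ -2.41 -23.53   3.76]
```

Request:
move_arm(
  motion="0 0 0 0 0 5.4 5;0 0 0 0 0 5.4 5;-1.13 -3.78 0 0 0 0 5;-1.13 -3.78 0 0 0 0 5;-1.13 -3.78 0 0 0 0 5;-1.13 -3.78 0 0 0 0 5;-1.13 -3.78 0 0 0 0 5;-1.13 -3.78 0 0 0 0 5;0 0 2 0 0 0 5;0 0 1.8 0 0 0 5;0 0 0 0 0 0 5;0 0 0 0 0 0 5;0 0 0 0 0 0 5",
)

```text
t: 49.02
ee_pos: [0.5085, -0.0199, 0.1404]
orientation: [0.802, 0.598, 0.001, 0.001]
force: [-0.2, 0.1, 0.2]
opening: 0.05
grip_force: 0.0
```

```bash
python3 -c "
from h import *
plan(507.2,-19.4,81,73.4)"
```

```text
t 49.02 pos [508.5 -19.9 140.4] phi 73.4 tiltz [ 1.8e-03 -5.0e-04 -1.0e+00] open 0.05 F [-0.2  0.1  0.2] 
 turn 0.0 then [ 0.01 -0.14  5.94] | unturned [ 0.01 -0.14  5.94]
```

Request:
move_arm(
  motion="0 -0.08 2 0 0 0 4;0 0 2 0 0 0 4;0 0 1.4 0 0 0 4;0 0 0.5 0 0 0 3.5;0 0 0 0 0 0 3;0 0 0 0 0 0 2.5;0 0 0 0 0 0 1;0 0 0 0 0 0 1;0 0 0 0 0 0 1;0 0 0 0 0 0 1;0 0 -2 0 0 0 1;0 0 -4 0 0 0 1;0 0 -5 0 0 0 1;0 0 -5 0 0 0 1;0 0 0 0 0 -5.4 1;0 0 0 0 0 -5.4 1;0 0 0 0 0 0 1;0 0 0 0 0 0 1",
  newtons=30,
)

```text
t: 51.28
ee_pos: [0.5069, -0.0195, 0.2398]
orientation: [0.743, 0.67, -0.0, -0.0]
force: [-0.1, -0.1, -0.9]
opening: 0.0157
grip_force: 31.0
```

```bash
python3 -c "
from h import *
print(rack(79.3,-113));plan(*rack(79.3,-113),180,84.2)"
```

```text
[584.17467863  51.76471554]
t 51.27 pos [506.9 -19.5 239.8] phi 84.09 tiltz [-9.e-04  2.e-04 -1.e+00] open 0.0157 F [-0.1 -0.1 -0.9] 
 turn -0.11 then [7.87 6.97 5.98] | unturned [7.88 6.96 5.98]
```

Request:
move_arm(
  motion="2.6 2.3 0 0 0 -0.1 1;2.6 2.3 0 0 0 0 1;2.67 2.37 0 0 0 0 1;0 0 3 0 0 0 1;0 0 2.5 0 0 0 1;0 0 0 0 0 0 1;0 0 0 0 0 0 1;0 0 0 0 0 0 1;0 0 0 0 0 0 1",
)

```text
t: 52.4
ee_pos: [0.585, 0.0517, 0.1864]
orientation: [0.742, 0.671, 0.001, 0.001]
force: [-0.5, 1.1, -0.2]
opening: 0.0156
grip_force: 30.9
```

```bash
python3 -c "
from h import *
plan(*rack(79.3,-113),116,84.2)
snap('side','s6.png')
s=cv2.imread('pics/s6.png');cv2.imwrite('pics/s6c.png',cv2.resize(s[150:250,200:320],None,fx=6,fy=6,interpolation=cv2.INTER_CUBIC))"
```

```text
t 52.4 pos [585.   51.7 186.4] phi 84.28 tiltz [ 1.9e-03 -2.0e-04 -1.0e+00] open 0.0156 F [-0.5  1.1 -0.2] 
 turn 0.08 then [ 0.   -0.08  7.04] | unturned [ 0.   -0.08  7.04]
```

View pics/s6c.png

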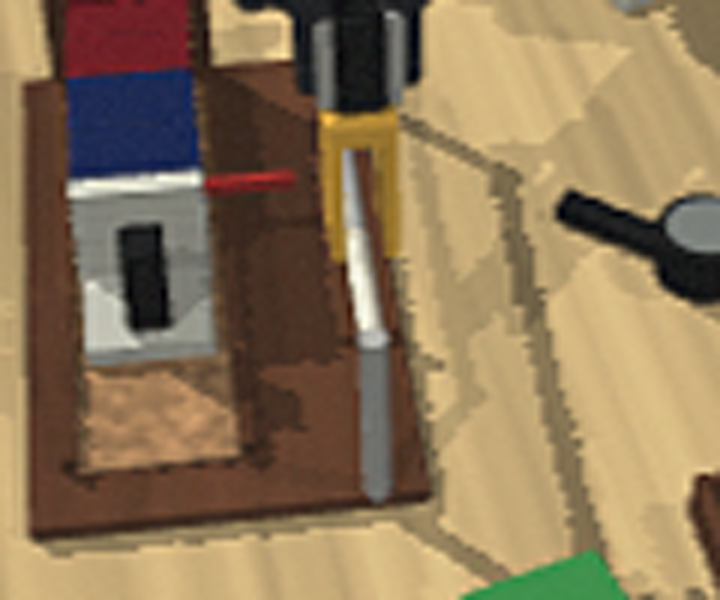

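```bash
cat >> h.py <<'E'
def rk(w):
    c,s=np.cos(np.radians(YAW)),np.sin(np.radians(YAW)); d=w[...,:2]*1000-RO
    return d[...,0]*c+d[...,1]*s, -d[...,0]*s+d[...,1]*c
def tagrail(n='side'):
    im,d=snap(n); w=cloud(n,d); X,Y=rk(w); Z=w[...,2]*1000
    hsv=cv2.cvtColor(im,cv2.COLOR_BGR2HSV); yel=(hsv[...,0]>15)&(hsv[...,0]<32)&(hsv[...,1]>140)&(np.abs(X-80)<25)&(Z>25)&(Y>-150)&(Y<130)
    p=lambda v:np.percentile(v,[2,50,98]).round(1)
    print(n,'tag n',yel.sum(),'X',p(X[yel]),'Y',p(Y[yel]),'Z',p(Z[yel]))
    r=(Z>78)&(Z<90)&(np.abs(X-80)<12)&~yel&(Y>-140)&(Y<115)
    for a,b in((-140,-100),(-100,-50),(-50,0),(0,50),(50,110)):
        m=r&(Y>a)&(Y<b)
        if m.sum()>5: print('  rail',a,m.sum(),p(X[m]),p(Z[m]))
    red=((hsv[...,0]<8)|(hsv[...,0]>172))&(hsv[...,1]>150)&(X>28)&(X<68)&(Z>45)&(Z<62)&(np.abs(Y)<60)
    if red.sum()>3: print('  mark',red.sum(),p(X[red]),p(Y[red]),p(Z[red]))
E
python3 -c "
from h import *
tagrail();tagrail('top')"
```

```text
side tag n 197 X [66.8 78.  89.8] Y [-128.9 -125.7  -99.2] Z [105.6 144.2 163.6]
  rail -140 49 [74.7 78.5 82.6] [79.1 82.5 85. ]
  rail -100 43 [75.  78.7 82.3] [79.9 82.6 85.2]
  rail -50 6 [79.5 80.1 82.3] [81.1 82.1 84.6]
  mark 43 [29.3 45.7 60.3] [-22.8 -19.9 -15.8] [49.5 55.3 59.2]Traceback (most recent call last):
  File "<string>", line 3, in <module>
    tagrail();tagrail('top')
              ~~~~~~~^^^^^^^
  File "h.py", line 44, in tagrail
    print(n,'tag n',yel.sum(),'X',p(X[yel]),'Y',p(Y[yel]),'Z',p(Z[yel]))
                                  ~^^^^^^^^
  File "h.py", line 43, in <lambda>
    p=lambda v:np.percentile(v,[2,50,98]).round(1)
               ~~~~~~~~~~~~~^^^^^^^^^^^^^
    return _quantile_unchecked(
        a, q, axis, out, overwrite_input, method, keepdims, weights)
    return _ureduce(a,
                    func=_quantile_ureduce_func,
    ...<5 lines>...
                    overwrite_input=overwrite_input,
                    method=method)
    r = func(a, **kwargs)
    result = _quantile(arr,
                       quantiles=q,
    ...<2 lines>...
                       out=out,
                       weights=wgt)
    slices_having_nans = np.isnan(arr[-1, ...])
                                  ~~~^^^^^^^^^
IndexError: index -1 is out of bounds for axis 0 with size 0
```

Request:
move_arm(
  motion="0 0 1.5 0 0 0 1;0 0 1.5 0 0 0 1;0 0 1.5 0 0 0 1;0 0 1.5 0 0 0 1;0 0 0.5 0 0 0 1;0 0 0 0 0 0 1;0 0 0 0 0 0 1",
)

```text
t: 53.42
ee_pos: [0.5849, 0.0517, 0.1209]
orientation: [0.741, 0.671, 0.0, 0.0]
force: [-1.3, 0.2, -0.5]
opening: 0.0157
grip_force: 30.9
```

Request:
move_arm(
  motion="0 0 0.2 0 0 0 1;0 0 0 0 0 0 1;0 0 0 0 0 0 1",
)

```text
t: 53.8
ee_pos: [0.5845, 0.0518, 0.1184]
orientation: [0.741, 0.671, 0.0, 0.0]
force: [-0.7, -0.0, -1.4]
opening: 0.0159
grip_force: 30.9
```

```bash
python3 -c "
from h import *
plan(*rack(79.3,-19),116,84.2);tagrail()"
```

```text
t 53.8 pos [584.5  51.8 118.4] phi 84.29 tiltz [ 2.e-04 -0.e+00 -1.e+00] open 0.0159 F [-0.7 -0.  -1.4] 
 turn 0.09 then [ 9.39 -0.03  0.24] | unturned [ 9.39 -0.01  0.24]
side tag n 158 X [66.4 73.  90.4] Y [-128.6 -126.1 -102.3] Z [37.9 79.1 95.8]
  rail -140 23 [74.7 78.5 82.5] [80.8 82.3 87.3]
  rail -50 18 [76.1 80.2 82.5] [79.7 82.1 83.9]
  mark 37 [29.3 43.6 60.1] [-22.7 -19.9 -16.3] [49.4 55.3 57.9]
```

Request:
move_arm(
  motion="0 0 0.15 0 0 0 1;0 0 0 0 0 0 1",
)

```text
t: 54.1
ee_pos: [0.5842, 0.0518, 0.1166]
orientation: [0.741, 0.671, -0.0, -0.0]
force: [-0.1, 0.3, -0.6]
opening: 0.0157
grip_force: 30.9
```

Request:
move_arm(
  motion="0 0 0.15 0 0 0 1;0 0 0 0 0 0 1;0 0 0 0 0 0 1",
)

```text
t: 54.48
ee_pos: [0.5844, 0.0518, 0.1153]
orientation: [0.741, 0.671, -0.0, -0.0]
force: [-0.8, 0.1, -0.4]
opening: 0.0155
grip_force: 30.9
```

Request:
move_arm(
  motion="0 0 0.1 0 0 0 1;0 0 0 0 0 0 1",
)

```text
t: 54.72
ee_pos: [0.5845, 0.0518, 0.1149]
orientation: [0.741, 0.671, 0.0, 0.0]
force: [-2.4, 0.5, 3.9]
opening: 0.0156
grip_force: 31.7
```

Request:
move_arm(
  motion="0 0 0.1 0 0 0 1;0 0 0 0 0 0 1",
)

```text
t: 54.98
ee_pos: [0.5846, 0.0518, 0.1148]
orientation: [0.741, 0.671, 0.0, 0.0]
force: [-5.5, 0.3, 10.5]
opening: 0.0152
grip_force: 32.8
```

Request:
move_arm(
  motion="0 0 0.1 0 0 0 1;0 0 0 0 0 0 1",
)

```text
t: 55.22
ee_pos: [0.5847, 0.0518, 0.1148]
orientation: [0.741, 0.671, 0.0, 0.0]
force: [-8.8, 0.2, 18.6]
opening: 0.0155
grip_force: 33.6
```

Request:
move_arm(
  motion="0 0 -0.25 0 0 0 1;0 0 0 0 0 0 1;1 0 0 0 0 0.1 1;1 0 0 0 0 0 1;1 0 0 0 0 0 1;1 0 0 0 0 0 1;1 0 0 0 0 0 1;0 0 0 0 0 0 1;0 0 0 0 0 0 1",
)

```text
t: 56.35
ee_pos: [0.5895, 0.1024, 0.1149]
orientation: [0.742, 0.671, 0.001, -0.0]
force: [0.8, 2.8, 5.4]
opening: 0.0158
grip_force: 31.7
```

```bash
python3 -c "
from h import *
plan(*rack(79.3,-19),115,84.2);tagrail()"
```

```text
t 56.35 pos [589.5 102.4 114.9] phi 84.21 tiltz [ 3.0e-04  1.2e-03 -1.0e+00] open 0.0158 F [0.8 2.8 5.4] 
 turn 0.01 then [ 4.31 -0.02 -0.01] | unturned [ 4.31 -0.02 -0.01]
side tag n 143 X [66.3 74.4 90. ] Y [-78.1 -75.2 -52.8] Z [36.6 78.8 92.2]
  rail -140 48 [74.5 78.3 82.7] [79.9 82.4 84.9]
  rail -100 27 [74.6 78.5 82.2] [79.7 82.  83.6]
  rail 0 23 [76.4 79.3 82.6] [79.3 82.1 84.3]
  mark 43 [29.3 45.9 60.3] [-22.2 -20.  -15. ] [50.5 55.1 59.3]
```

Request:
move_arm(
  motion="1 0 0 0 0 0 1;1 0 0 0 0 0 1;1 0 0 0 0 0 1;0.8 0 0 0 0 0 1;0.5 0 0 0 0 0 1;0 0 0 0 0 0 1;0 0 0 0 0 0 1;0 0 0 0 0 0 1",
)

```text
t: 57.4
ee_pos: [0.594, 0.1439, 0.1149]
orientation: [0.742, 0.67, 0.0, 0.0]
force: [-0.0, -1.2, 4.6]
opening: 0.0154
grip_force: 31.7
```

```bash
python3 -c "
from h import *
plan(*rack(79.3,-19.2),115,84.2);tagrail()"
```

```text
t 57.4 pos [594.  143.9 114.9] phi 84.17 tiltz [ 4.e-04 -3.e-04 -1.e+00] open 0.0154 F [-0.  -1.2  4.6] 
 turn -0.03 then [ 0.12 -0.05 -0.01] | unturned [ 0.12 -0.05 -0.01]
side tag n 137 X [66.5 74.1 90.3] Y [-36.9 -34.   -9.8] Z [36.2 76.1 92.1]
  rail -140 46 [74.7 78.5 82.7] [79.9 82.4 84.3]
  rail -100 52 [74.8 78.4 82.1] [79.8 82.3 84.6]
  rail -50 15 [75.1 78.1 82.3] [80.3 81.4 84. ]
  rail 50 22 [75.8 79.4 82.7] [78.9 82.6 83.3]
  mark 42 [29.3 45.9 60.5] [-22.3 -19.7 -14.6] [49.7 55.  58.1]
```

Request:
move_arm(
  motion="0.15 0 0 0 0 0 1;0 0 0 0 0 0 1;0 0 -0.05 0 0 0 1;0 0 0 0 0 0 1.9;0 0 0 0 0 0 2.6;0 0 0 0 0 0 3.5;0 0 0 0 0 0 3.5;0 0 -1 0 0 0 3.5;0 0 -3 0 0 0 3.5;0 0 -5 0 0 0 3.5;0 0 -5 0 0 0 3.5;-5 -3 0 0 0 0 3.5;-5 -3 0 0 0 0 3.5;-5 -3 0 0 0 0 3.5;-5 -3 0 0 0 0 3.5;-5 0 0 0 0 0 3.5;-5 0 0 0 0 0 3.5;0 0 0 0 0 0 3.5",
)

```text
t: 59.7
ee_pos: [0.444, -0.1435, 0.2563]
orientation: [0.744, 0.669, -0.0, 0.001]
force: [0.1, 0.3, -0.1]
opening: 0.0346
grip_force: 0.0
```

```bash
python3 -c "
from h import *
tagrail();
im,d=snap('top','t7.png');w=cloud('top',d);X,Y=rk(w);Z=w[...,2]*1000
f=lambda m:(m.sum(),[np.percentile(v[m],[2,50,98]).round(1) for v in(X,Y,Z)])
near=(abs(X-80)<25)&(abs(Y+19)<40)
print('block',f(near&(Z>115)&(Z<145)));print('bridge',f(near&(Z>88)&(Z<97)))
print('plate',f((abs(X)<20)&(Z>56)&(Z<64)&(abs(Y+19)<12)&(im.min(2)>60)))
h=cv2.cvtColor(im,cv2.COLOR_BGR2HSV)
print('mark',f((X>30)&(X<64)&(abs(Y+19)<20)&(Z>48)&(Z<60)&(h[...,1]>150)&(im[...,2]>80)))
blobs('top',im=im,d=d,zlo=.057,zhi=.066,amin=20,xy=(.4,.56,.0,.3))
c=cv2.resize(im[195:285,150:290],None,fx=5,fy=5,interpolation=cv2.INTER_CUBIC);cv2.imwrite('pics/t7c.png',c)
s,_=snap('side','s7.png');cv2.imwrite('pics/s7c.png',cv2.resize(s[130:250,190:350],None,fx=5,fy=5,interpolation=cv2.INTER_CUBIC))"
```

```text
side tag n 147 X [66.5 72.8 90.1] Y [-35.2 -31.9  -4.8] Z [37.8 83.5 95.4]
  rail -140 49 [74.8 78.5 82.7] [79.6 82.2 83.9]
  rail -100 51 [74.8 78.5 82.5] [79.6 82.3 84.2]
  rail -50 18 [75.1 78.4 82.4] [79.3 82.2 84.1]
  rail 50 38 [75.3 78.7 82.8] [78.6 82.  83.9]
  mark 43 [29.3 45.9 60.3] [-22.5 -20.1 -16.8] [50.6 55.2 58.7]
block (np.int64(66), [array([70.4, 78.3, 85.6]), array([-26.3, -19.2, -10.4]), array([121.6, 131.4, 135.3])])
bridge (np.int64(69), [array([67.5, 77.1, 91. ]), array([-32.7, -26.3,  -4.5]), array([89.2, 92.1, 96. ])])
plate (np.int64(86), [array([-18.8,   0.6,  19.5]), array([-23.7, -17.7, -12.5]), array([57.1, 60.3, 63.7])])
mark (np.int64(14), [array([31.4, 47.5, 58.3]), array([-19.6, -18.5, -16.5]), array([55.7, 57.1, 59.5])])
top [191. 247.] n 1307 z 0.0605 rect [523.2 216.1] [137.2  55.9] 83.4 mean [521.7 215.8] bgr [34. 22. 39.]
top [233. 251.] n 58 z 0.0606 rect [511.2 121.1] [18.2 17. ] 80.2 mean [511.  120.6] bgr [19. 21. 21.]
```

View pics/t7c.png

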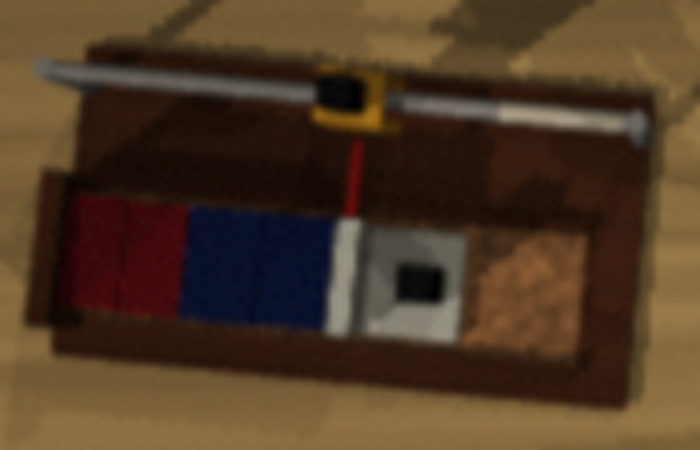

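View pics/s7c.png

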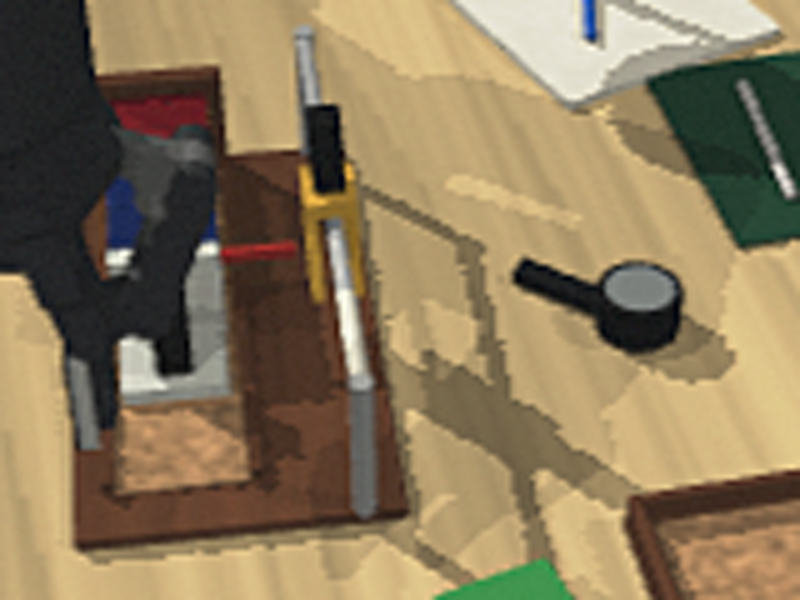

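```bash
python3 -c "
from h import *
print(env.hand_in())"
```

```text
the job is handed in; nothing more can be done
None
```

All four coin cases are filed and the stop is snug against the row. The yellow tag hangs on the rail within about 1 mm of the red pointer by the cameras. The arm left the ducat, loupe and gauge alone, and the job was handed in at about 60 s; the judge's verdict wasn't shown.

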